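Start a run: pump on, inject, start key

TASK

Start a run at the chromatography bench with closed fingertips: first switch the pump on by pressing down the raised end of its rocker as far as it goes, then push the injector's plunger fully down, then press the long bar-shaped start key on the console fully and let it come up again. Keep to that order, do not press the console's round or square key, and do not pick up, move or knock over anything that stands on the bench or the console.

Things in the scene. Friction and masses are not known exactly. Their poses are not given: they have to be found in the camera images.
- rocker (a joint): black rocker of the pump switch, 62 x 30 mm, on the top of a fixed white box 130 x 100 x 55 mm that stands on the bench. Value 0 (switched off, as found) to 0.44 rad (on, the raised end fully down). Pressing the raised end tips it about its middle; a nearly constant push of about 3 N moves it, then it meets its stop; it stays where it is left.
- rocker_end (a point): point on the rocker's surface, 19 mm from its middle on the end that is raised when off; 30 mm wide there. Press straight down here: it sinks 8 mm to the stop. The raised end is the one farther from the robot, about 74 mm above the bench. The box's x axis points from the lowered end to the raised one (in the start state this point's own x axis, seen from above, shows it).
- plunger (a joint): push plunger of the manual injector. Value 0 (up) to 0.014 m (fully down; it is found 0 to 2 mm down). A nearly constant push of about 3 N moves it, then it meets its stop; it has no return spring and stays where it is left.
- plunger_top (a point): centre of the top of the plunger's round white head, 38 mm across and 10 mm thick, about 86 mm above the bench when up. It stands on a fixed aluminium block (70 x 70 mm on a 110 x 100 mm steel foot, block top at 50 mm) and moves straight down.
- bar_key (a joint): the start key: value 0 (up) to 0.006 m (fully down). Springs back; starts to move at about 1.5 N and is fully down at 5 N.
- bar_key_top (a point): centre of the top of the start key, a white bar 26 x 64 mm (long side along its y axis), about 62 mm above the bench. One of three keys in a row, 85 mm apart, on a fixed flat grey console 170 x 280 x 40 mm; which key stands where in the row varies. The key moves straight down.
- round_key (a joint): the round key of the console, not to be used: value 0 (up) to 0.006 m (down). Same spring as the start key.
- round_key_top (a point): centre of the top of the white round key, 30 mm across, about 62 mm above the bench
- square_key (a joint): the square key of the console, not to be used: value 0 (up) to 0.006 m (down). Same spring as the start key.
- square_key_top (a point): centre of the top of the white square key, 26 x 26 mm, about 62 mm above the bench
- bottle_a: loose white reagent bottle, 54 mm across, 80 mm high; origin at the centre of its underside; stands on the bench. Bystander.
- bottle_b: second bottle, the same as bottle_a. Bystander.
- column: loose column cartridge lying on the console behind the keys, 142 mm long along its x axis, 24 mm high, clear tube with square blue ends; origin at the centre of its underside. Bystander.
- vial: loose small amber vial, 22 mm across, 42 mm high, standing on the console's top behind the keys; origin at the centre of its underside. Bystander.
- wipes: loose carton of wipes, 110 x 130 x 70 mm; origin at the centre of its underside, on the bench beyond the console. Bystander.
- vial_rack: loose blue vial rack, 80 x 140 x 30 mm, caps to 42 mm; origin at the centre of its underside, on the bench beyond the console. Bystander.

How it is judged:
On the way, in this order (a step that is already met when the one before it is completed fails the run):
1. the pump's rocker is switched on (value of joint rocker above 0.36 rad), for 0.1 s.
2. the injector's plunger is fully down (value of joint plunger above 0.0115 m), for 0.1 s.
3. the bar key is pressed fully by the fingers (value of joint bar_key above 0.0045 m and contact force between the fingers and bar_key above 0.5 N), for 0.05 s.
At the end, for the whole second after the job is handed in: The rocker is on (over 0.36 of 0.44 rad), the plunger is down (over 11.5 of 14 mm), all three keys are up again (under 1.5 mm), and the bottles, column, vial, carton and rack stand at rest within 30 mm of where they were, not tipped over (value of joint rocker above 0.36 rad and value of joint plunger above 0.0115 m and value of joint each of bar_key, round_key, square_key below 0.0015 m and linear speed of each of bottle_a, bottle_b, column, vial, wipes, vial_rack below 0.02 m/s and angle between each of bottle_a, bottle_b, column, vial, wipes, vial_rack's own z axis and vertical below 0.2 rad and distance of each of bottle_a, bottle_b, column, vial, wipes, vial_rack from where it was at the start of the episode below 0.03 m); the robot touches nothing.
It fails at once if the plunger is pushed in before the pump is on (value of joint plunger above 0.006 m and value of joint rocker below 0.3 rad).
It fails at once if the start key is pressed before the pump is on and the plunger is down (value of joint bar_key above 0.003 m and (value of joint rocker below 0.3 rad or value of joint plunger below 0.0105 m)).
It fails at once if the round or the square key is pressed (value of joint any of round_key, square_key above 0.003 m).
It fails at once if a bystander is lifted, carried, shoved by more than 30 mm or knocked over (distance of any of bottle_a, bottle_b, column, vial, wipes, vial_rack from where it was at the start of the episode above 0.03 m or angle between any of bottle_a, bottle_b, column, vial, wipes, vial_rack's own z axis and vertical above 0.5 rad).
It also fails if it takes over 48 s, if anything falls off the work surface, if the arm or the gripper's body presses on something with over 40 N, if the wrist force passes 120 N, or if a joint passes its speed limit or range.

ROBOT

A 6-joint arm with a two-finger parallel gripper is mounted at the origin on the work surface. World frame = base frame: x ahead of the robot, y to its left, z up, the work surface at z = 0. Lengths are in m, angles in rad, forces in N, time in s.
With the tool pointing down it reaches from about 0.35 to 0.975 m from the base axis. Payload 17.4 kg.
Tool frame: the origin (TCP) lies on the centre line of the jaws, within the pads' length; the fingertips stand 14 mm ahead of it and the grasp point (between the pads) lies 5 mm behind it; x points along the fingers, z is the direction in which the jaws open and shut, and the axes are right-handed (so a half turn about x gives the same grasp; the last joint's range is limited). The gripper opens to 85 mm and grips with 20 to 120 N. Pads are 22 mm wide; open, the fingers measure 114 mm over their backs; the gripper's body (76 mm by 85 mm) begins 54 mm behind the grasp point. The pads swing forward as they close: fully open they stand 13 mm farther back than shut.
Start: joints at [-1.16, 0.116, 1.442, -0, 1.584, -0.038], TCP at [0.293, -0.608, 0.245] pointing down, gripper open.
Joint ranges: [-2.83, 2.83], [-0.83, 2.19], [0.07, 2.5], [-1.14, 4.28], [0.01, 3], [-2.97, 2.97]. Speed limits (rad/s): [1.89, 1.89, 2.22, 3.14, 3.14, 3.14].

INTERFACE

Orientations are given as a unit quaternion [x, y, z, w].
In Python, from rig import manip, cams, sign_off gives the robot as it stands.
- The arm moves only by the shell command python3 -m jog 'ROWS'. ROWS is JSON, a list of rows, each a list of 3 entries, a list of its own where there are three numbers: the opening, from 0 (shut) to 1 (fully open), then the shift along the tool's x, y, z in cm, then the turn about the tool's x in rad. In form: [[hand, [x, y, z], turn], ...]. A call has 1 to 5 rows; each row is the pose to reach, as a shift and turn from the pose commanded when the call began, along the tool's axes at that moment; what a row does not reach only later rows make up. A row lasts 1/10 s, in which the tool goes at most 50 mm and 8.59 degrees, less where a joint would pass 70% of its speed; a pose out of reach is approached as far as the arm can. A call with a gripper value outside its range is refused whole. The fingers move at their own pace and stop on an object; the grip force is fixed at half the most. Time passes only in rows, so rows that repeat a pose let the fingers close. It gives the time, the measured TCP pose, the force and the opening at its end, in the units of the state.
- manip.get_obs(): the state, without advancing time (a new reading comes with each control period).
- cams.grab_frame(name): name is "side" or "top"; returns a dict with "image" (420x560x3 uint8, red, green, blue), "fx", "fy", "cx", "cy" (pixels), "k1" (the pictures are not rectified: a ray, as slopes to the right and down, at radius r is drawn at 1 + k1 r^2 times it, then the intrinsics apply), "origin" and "orientation" of the camera in the world. Camera axes: x right, y down, z forward; pixel columns grow to the right and rows downward; lengths in m; the calibration is good to about 2 mm. A picture is of the moment at which its call begins. There is no depth.
- sign_off(): hands the job in, once; it reports no verdict.
The state is a dict: "clock": time; "joint_positions": joint angles; "joint_velocities": joint speeds; "tau": joint torques, N m; "tcp_pos": TCP position; "orientation": TCP orientation; "force": force on the tool from outside, world axes, zero at the start; "ft_torque": the same for the moment, N m; "grip_width": finger opening in m.
Only numpy, scipy, OpenCV 4.12 (cv2) and the standard library are available. Lean on these libraries where they do the work, as an engineer would, in place of code of your own. Each camera call takes 0.05 s, during which the arm holds its last target.

## Working session

There is one attempt and no reset: what is moved stays moved. The work goes in short steps, Python scripts to look and compute and a shell command to move; the robot and the scene stay as the last step left them, time stands still between calls to the robot, and variables do not carry over. Pictures are saved under pics/ and viewed, and the job is handed in when it is done.

```bash
ls; mkdir -p pics
python3 - <<'E'
from rig import manip,cams
import cv2,json
o=manip.get_obs(); print(o)
for n in("side","top"):
    f=cams.grab_frame(n); cv2.imwrite(f"pics/{n}0.png",cv2.cvtColor(f.pop("image"),cv2.COLOR_RGB2BGR)); print(n,f)
E
```

```text
pics
{'clock': 0.0, 'joint_positions': array([-1.15979097e+00,  1.16454744e-01,  1.44223026e+00,  9.38360937e-06,
        1.58401785e+00, -3.77968560e-02]), 'joint_velocities': array([-4.99451696e-04, -1.27233291e-04, -9.39224614e-05, -2.21446307e-03,
        1.45478441e-03,  2.19693005e-05]), 'tau': array([ 3.67555158e-04, -7.31973124e+01, -6.32472396e+01, -1.52906146e-04,
        6.21313506e-03, -1.51704825e-05]), 'tcp_pos': array([ 0.29280159, -0.60799858,  0.24460497]), 'orientation': array([ 0.3764264 ,  0.59904732, -0.37597844,  0.59840261]), 'force': array([-0.01215182,  0.27538557,  0.29612888]), 'ft_torque': array([ 0.02964275,  0.00490933, -0.01561542]), 'grip_width': 0.08547378161105933}
side {'fx': 381.3443861850006, 'fy': 381.3443861850006, 'cx': 284.21392015595757, 'cy': 209.84134143842934, 'k1': -0.032414155519659066, 'origin': array([0.54052711, 0.64009954, 0.63901166]), 'orientation': array([-0.06445018,  0.90573922, -0.41753284,  0.03389651])}
top {'fx': 537.2536031746649, 'fy': 537.2536031746649, 'cx': 280.57893271973654, 'cy': 208.76191309292227, 'k1': -0.02676808435456949, 'origin': array([0.47742233, 0.00218754, 1.28902606]), 'orientation': array([ 0.71240046, -0.69890098,  0.0416551 , -0.04783154])}
```

View pics/top0.png

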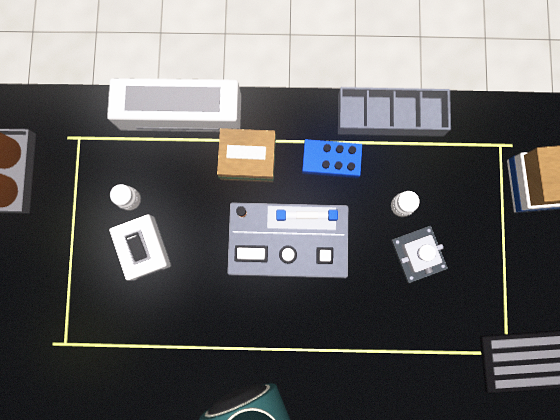

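View pics/side0.png

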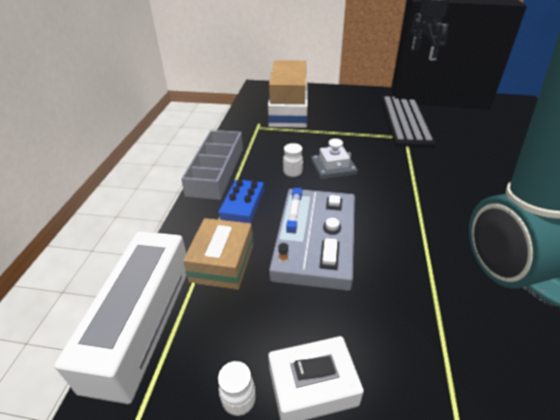

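The top view has +x up and +y to the left. The switch box is near (139,246), the bar key (251,254), the plunger head (428,253), the round key (288,254) and the square key (325,255). I'll enlarge these next.

Run:
```python
import cv2
t=cv2.imread("pics/top0.png"); s=cv2.imread("pics/side0.png")
for n,im,(x,y,w,h) in(("a",t,(100,175,80,110)),("b",t,(220,230,130,50)),("c",t,(385,185,70,100)),("d",s,(260,330,110,85)),("e",s,(300,130,70,50))):
    k=min(800//w,600//h); cv2.imwrite(f"pics/c_{n}.png",cv2.resize(im[y:y+h,x:x+w],None,fx=k,fy=k,interpolation=cv2.INTER_CUBIC)); print(n,k)
```

```text
a 5
b 6
c 6
d 7
e 11
```

View pics/c_a.png

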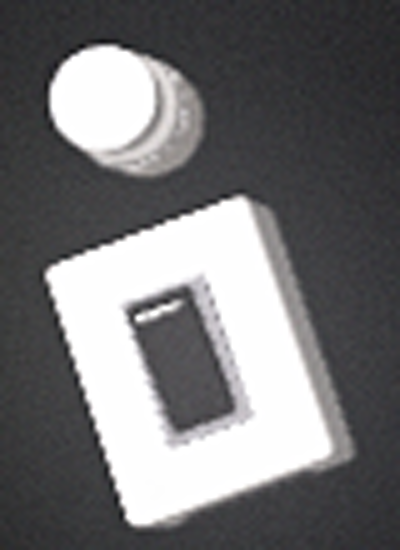

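View pics/c_b.png

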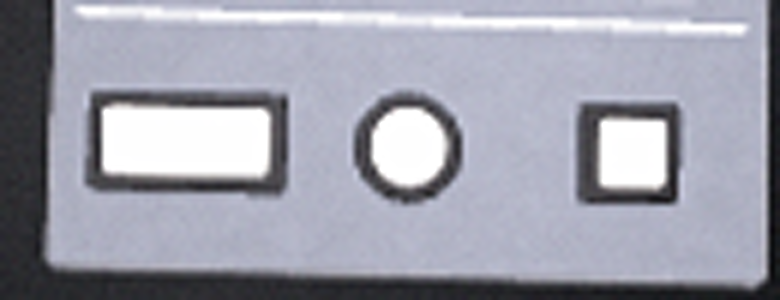

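View pics/c_c.png

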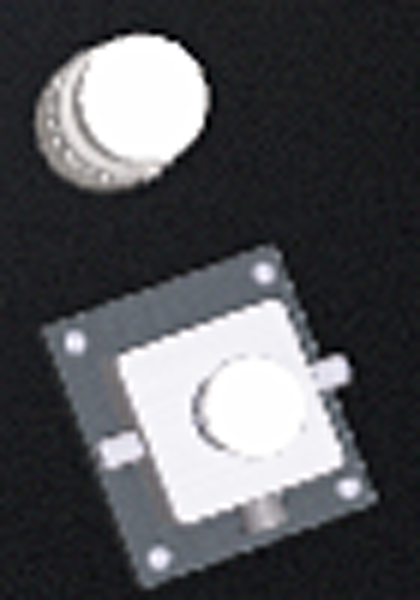

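View pics/c_d.png

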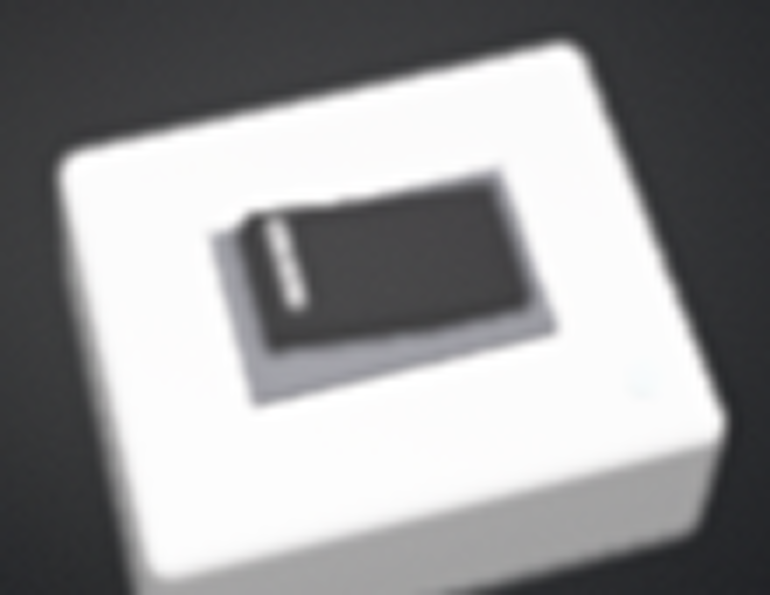

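View pics/c_e.png

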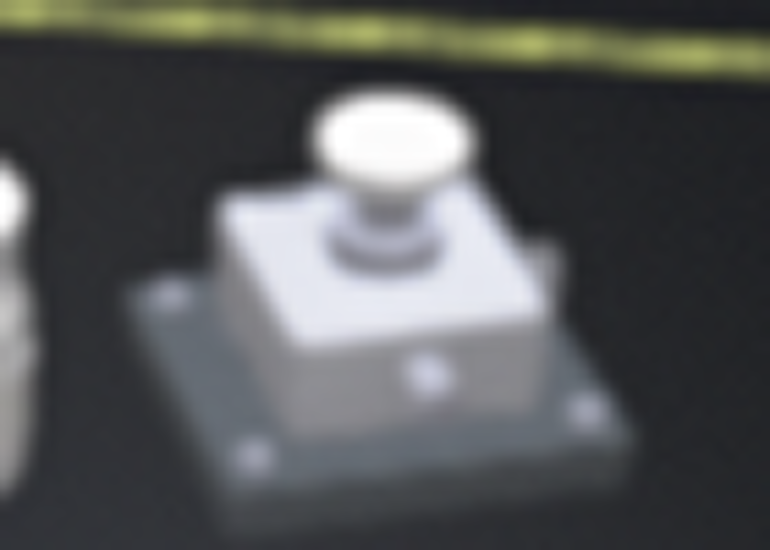

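```bash
cat > h.py <<'E'
import numpy as np,cv2
from scipy.spatial.transform import Rotation as R
C={"side":dict(f=381.3443861850006,c=(284.21392015595757,209.84134143842934),k=-0.032414155519659066,o=[0.54052711,0.64009954,0.63901166],q=[-0.06445018,0.90573922,-0.41753284,0.03389651]),
"top":dict(f=537.2536031746649,c=(280.57893271973654,208.76191309292227),k=-0.02676808435456949,o=[0.47742233,0.00218754,1.28902606],q=[0.71240046,-0.69890098,0.0416551,-0.04783154])}
def mats(n):
    c=C[n]; return np.array([[c['f'],0,c['c'][0]],[0,c['f'],c['c'][1]],[0,0,1.]]),np.array([c['k'],0,0,0.]),R.from_quat(c['q']).as_matrix(),np.array(c['o'])
def pt(n,u,v,z):
    K,D,Rm,o=mats(n); s=cv2.undistortPoints(np.array([[[u,v]]],float),K,D)[0,0]
    d=Rm@[s[0],s[1],1]; return o+d*(z-o[2])/d[2]
def px(n,P):
    K,D,Rm,o=mats(n); P=np.atleast_2d(P).astype(float); return cv2.projectPoints(P,cv2.Rodrigues(Rm.T)[0],-Rm.T@o,K,D)[0][:,0]
def cr(x0,y0,k,u,v): return x0+(u+.5)/k-.5,y0+(v+.5)/k-.5
E
python3 - <<'E'
from h import *
np.set_printoptions(precision=4,suppress=True)
for u,v,z in((45,272,.055),(240,197,.055),(335,455,.055),(130,525,.055),(130,305,.0765),(190,287,.0765),(238,410,.063),(180,432,.063)): print('box/rocker',pt('top',*cr(100,175,5,u,v),z))
P={}
for n,u,v in(('bar',186,142),('round',408,147),('sq',633,154)):
    P[n]=pt('top',*cr(220,230,6,u,v),.062); print(n,P[n],px('side',P[n]))
p=pt('top',*cr(385,185,6,254,408),.085); print('pl',p,px('side',p),'meas',cr(300,130,11,393,135))
for a,b in((480,175),(500,490)):pass
b=[pt('side',*cr(260,330,7,u,v),.055)for u,v in((65,155),(575,42),(725,425),(155,580))]; print(np.array(b))
for u,v,z in((250,215,.0765),(268,350,.0765),(490,185,.063),(528,302,.063)): print('rk side',pt('side',*cr(260,330,7,u,v),z))
for n,u,v,z in(('bottle_a',103,97,.08),):print(n,pt('top',*cr(100,175,5,u,v),z))
print('bottle_b',pt('top',*cr(385,185,6,140,97),.08)); print('vial',pt('top',241,211,.082))
E
```

```text
box/rocker [0.5797 0.4119 0.055 ]
box/rocker [0.6164 0.3229 0.055 ]
box/rocker [0.4983 0.2731 0.055 ]
box/rocker [0.4644 0.3659 0.055 ]
box/rocker [0.5637 0.365  0.0765]
box/rocker [0.5724 0.338  0.0765]
box/rocker [0.5176 0.3168 0.063 ]
box/rocker [0.5071 0.3429 0.063 ]
bar [0.53   0.0808 0.062 ] [[330.2354 248.3621]]
round [ 0.5298 -0.0035  0.062 ] [[332.3976 221.4121]]
sq [ 0.5288 -0.0889  0.062 ] [[334.5855 197.927 ]]
pl [ 0.5379 -0.3149  0.085 ] [[335.5518 141.8481]] meas (335.27272727272725, 141.8181818181818)
[[0.617  0.3235 0.055 ]
 [0.4992 0.2769 0.055 ]
 [0.4636 0.3663 0.055 ]
 [0.5816 0.4156 0.055 ]]
rk side [0.5709 0.3436 0.0765]
rk side [0.5632 0.3736 0.0765]
rk side [0.5178 0.3215 0.063 ]
rk side [0.5078 0.3483 0.063 ]
bottle_a [0.6584 0.3817 0.08  ]
bottle_b [ 0.655  -0.2747  0.08  ]
vial [0.6242 0.1038 0.082 ]
```

Run:
```python
import cv2
s=cv2.imread("pics/side0.png");x,y,w,h=270,180,90,110
cv2.imwrite("pics/c_f.png",cv2.resize(s[y:y+h,x:x+w],None,fx=5,fy=5,interpolation=cv2.INTER_CUBIC))
```

```text
(no output)
```

View pics/c_f.png

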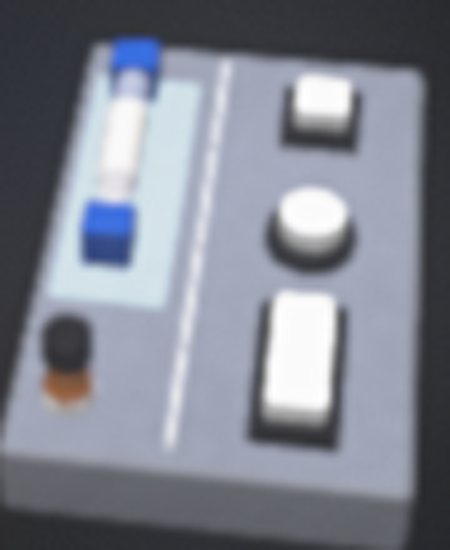

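The side view agrees with the top view to within about 5 mm. The rocker press point comes out near (0.557, 0.350), the plunger at (0.538, -0.315) and the bar key at (0.530, 0.081). Next I'll work out the shifts in tool axes.

```bash
cat >> h.py <<'E'
def go(P,ax=None):
    from rig import manip
    o=manip.get_obs(); M=R.from_quat(o['orientation']); m=M.as_matrix()
    print('t',round(o['clock'],2),'tcp',o['tcp_pos'].round(4),'F',o['force'].round(2),'w',round(o['grip_width'],4)); print(m.round(4))
    print('shift cm',(m.T@(np.array(P)-o['tcp_pos'])*100).round(2))
    if ax is not None:
        a=m.T@np.array([ax[0],ax[1],0]); t=np.arctan2(a[2],a[1]); print('turn y->ax',round((t+np.pi/2)%np.pi-np.pi/2,3))
E
python3 - <<'E'
from h import *
go([.559,.351,.245],(.925,.38))
E
```

```text
t 0.1 tcp [ 0.2928 -0.608   0.2446] F [-0.13  0.05 -0.68] w 0.0853
[[-4.000e-04  9.010e-01  4.339e-01]
 [ 1.000e-03  4.339e-01 -9.010e-01]
 [-1.000e+00  1.000e-04 -1.000e-03]]
shift cm [ 5.000e-02  6.559e+01 -7.485e+01]
turn y->ax 0.059
```

```bash
python3 -m jog '[[0,[0,16,-18],0.059],[0,[0,16,-18],0.059],[0,[0,16,-18],0.059],[0,[0,22,-25],0.059],[0,[0,22,-25],0.059]]'; python3 -c "
from h import *
go([.559,.351,.245],(.925,.38))"
```

```text
clock: 0.6
tcp_pos: [0.3606, -0.3656, 0.2449]
orientation: [0.394, 0.587, -0.394, 0.587]
force: [0.3, -1.0, 0.8]
grip_width: 0.0124
t 0.6 tcp [ 0.3606 -0.3656  0.2449] F [ 0.34 -1.04  0.78] w 0.0124
[[-1.000e-04  9.252e-01  3.796e-01]
 [ 3.000e-04  3.796e-01 -9.252e-01]
 [-1.000e+00  0.000e+00 -3.000e-04]]
shift cm [ 1.000e-02  4.556e+01 -5.876e+01]
turn y->ax -0.0
```

```bash
python3 -m jog '[[0,[0,45.5,-58.7],0],[0,[0,45.5,-58.7],0],[0,[0,45.5,-58.7],0],[0,[0,45.5,-58.7],0],[0,[0,45.5,-58.7],0]]'; python3 -c "
from h import *
go([.559,.351,.245],(.925,.38))"
```

```text
clock: 1.1
tcp_pos: [0.427, -0.1246, 0.2453]
orientation: [0.394, 0.587, -0.394, 0.587]
force: [2.0, -0.5, -0.6]
grip_width: -0.0002
t 1.1 tcp [ 0.427  -0.1246  0.2453] F [ 2.04 -0.5  -0.57] w -0.0002
[[ 4.000e-04  9.251e-01  3.796e-01]
 [-1.000e-04  3.796e-01 -9.251e-01]
 [-1.000e+00  3.000e-04  2.000e-04]]
shift cm [ 3.000e-02  3.026e+01 -3.899e+01]
turn y->ax -0.0
```

```bash
python3 -m jog '[[0,[0,30.3,-39],0],[0,[0,30.3,-39],0],[0,[0,30.3,-39],0],[0,[0,30.3,-39],0],[0,[0,30.3,-39],0]]';python3 -c "
from h import *
go([.559,.351,.245],(.925,.38))"
```

```text
clock: 1.6
tcp_pos: [0.4939, 0.1166, 0.2453]
orientation: [0.394, 0.587, -0.394, 0.588]
force: [0.2, -1.1, -0.1]
grip_width: -0.0004
t 1.6 tcp [0.4939 0.1166 0.2453] F [ 0.16 -1.1  -0.07] w -0.0004
[[ 3.000e-04  9.249e-01  3.803e-01]
 [ 0.000e+00  3.803e-01 -9.249e-01]
 [-1.000e+00  2.000e-04  1.000e-04]]
shift cm [  0.03  14.93 -19.2 ]
turn y->ax 0.0
```

```bash
python3 -m jog '[[0,[0,14.9,-19.2],0],[0,[0,14.9,-19.2],0],[0,[0,14.9,-19.2],0],[0,[0,14.9,-19.2],0],[0,[0,14.9,-19.2],0]]';python3 -m jog '[[0,[5,0,0],0],[0,[9,0,0],0],[0,[12,0,0],0],[0,[12,0,0],0],[0,[12,0,0],0]]';python3 - <<'E'
from h import *
go([.559,.351,.245],(.925,.38))
from rig import cams
for n in("side","top"):
    f=cams.grab_frame(n)["image"][:,:,::-1]; x,y,w,h=(230,280,160,130) if n=="side" else (90,170,130,120)
    cv2.imwrite(f"pics/{n}1.png",cv2.resize(f[y:y+h,x:x+w],None,fx=4,fy=4,interpolation=cv2.INTER_CUBIC))
E
```

```text
clock: 2.1
tcp_pos: [0.5589, 0.3511, 0.2447]
orientation: [0.393, 0.588, -0.394, 0.587]
force: [0.6, -0.9, 0.9]
grip_width: -0.0002
clock: 2.6
tcp_pos: [0.559, 0.3486, 0.126]
orientation: [0.394, 0.587, -0.394, 0.587]
force: [0.4, -0.6, 0.8]
grip_width: -0.0
t 2.6 tcp [0.559  0.3486 0.126 ] F [ 0.42 -0.6   0.78] w -0.0
[[-3.00e-04  9.25e-01  3.80e-01]
 [-1.00e-04  3.80e-01 -9.25e-01]
 [-1.00e+00 -3.00e-04  0.00e+00]]
shift cm [-11.9    0.09  -0.22]
turn y->ax -0.0
```

View pics/side1.png

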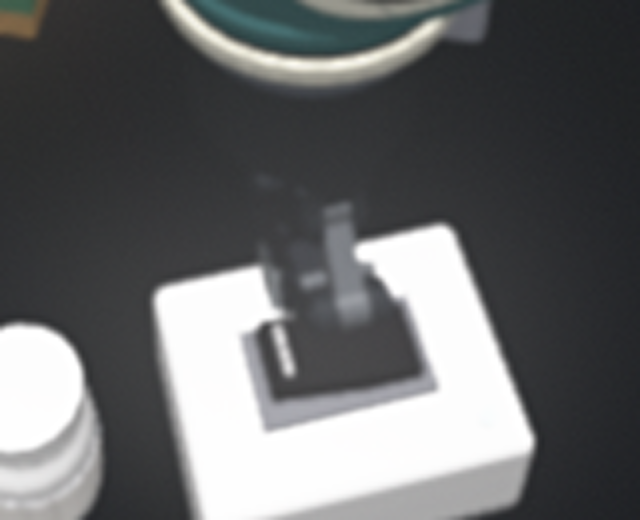

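View pics/top1.png

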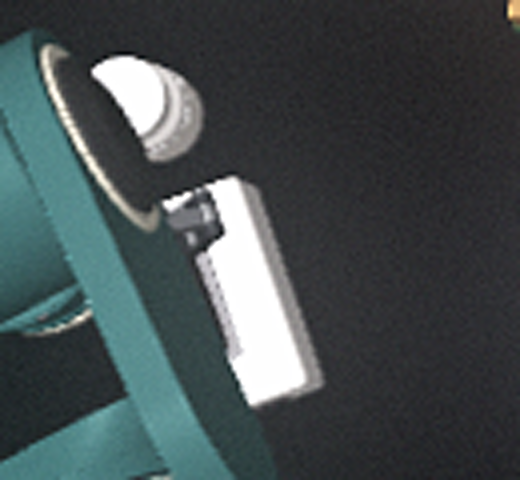

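The fingertips (crop ~(350,310)) are above the raised end of the rocker, which carries the white mark at (283,350). Lowering now.

```bash
python3 -m jog '[[0,[2,0,-0.1],0],[0,[3,0,-0.2],0],[0,[3.4,0,-0.2],0],[0,[3.7,0,-0.2],0],[0,[3.7,0,-0.2],0]]'; python3 -m jog '[[0,[0.2,0,0],0],[0,[0.4,0,0],0],[0,[0.5,0,0],0],[0,[0.6,0,0],0],[0,[0.6,0,0],0]]'
```

```text
clock: 3.2
tcp_pos: [0.5584, 0.3506, 0.089]
orientation: [0.394, 0.587, -0.393, 0.588]
force: [-0.1, -0.1, -1.5]
grip_width: -0.0001
clock: 3.7
tcp_pos: [0.5587, 0.3507, 0.083]
orientation: [0.394, 0.587, -0.393, 0.588]
force: [3.0, 0.9, 4.3]
grip_width: 0.0001
```

```bash
python3 -m jog '[[0,[0.1,0,0],0],[0,[0.2,0,0],0],[0,[0.2,0,0],0]]'; python3 -m jog '[[0,[0.1,0,0],0],[0,[0.2,0,0],0],[0,[0.2,0,0],0]]'
```

```text
clock: 4.0
tcp_pos: [0.5591, 0.3508, 0.0814]
orientation: [0.395, 0.587, -0.393, 0.588]
force: [4.1, 1.3, 6.7]
grip_width: -0.0001
clock: 4.3
tcp_pos: [0.5593, 0.3509, 0.0809]
orientation: [0.395, 0.587, -0.393, 0.588]
force: [1.6, -0.5, 18.2]
grip_width: -0.0004
```

The force jumped from about 6 N to 18 N and the tip stalled at z≈0.067, so it's on the stop. I'll retract and check.

```bash
python3 -m jog '[[0,[0.1,0,0],0],[0,[0.1,0,0],0],[0,[-4,0,0],0],[0,[-8,0,0],0],[0,[-8,0,0],0]]'; python3 -m jog '[[0,[0,-6,8],0],[0,[0,-6,8],0],[0,[0,-12,16],0],[0,[0,-12,16],0],[0,[0,-12,16],0]]'
python3 - <<'E'
from h import *
go([.538,-.315,.16])
from rig import cams
f=cams.grab_frame("side")["image"][:,:,::-1]; x,y,w,h=(250,320,120,95)
cv2.imwrite(f"pics/side2.png",cv2.resize(f[y:y+h,x:x+w],None,fx=6,fy=6,interpolation=cv2.INTER_CUBIC))
E
```

```text
clock: 4.8
tcp_pos: [0.5596, 0.3513, 0.1644]
orientation: [0.396, 0.586, -0.391, 0.588]
force: [0.1, -0.1, 0.1]
grip_width: -0.0002
clock: 5.3
tcp_pos: [0.5066, 0.1528, 0.158]
orientation: [0.394, 0.587, -0.395, 0.587]
force: [-0.3, 0.9, 0.5]
grip_width: 0.0001
t 5.3 tcp [0.5066 0.1528 0.158 ] F [-0.33  0.88  0.55] w 0.0001
[[-4.000e-04  9.262e-01  3.769e-01]
 [-1.000e-03  3.769e-01 -9.262e-01]
 [-1.000e+00 -8.000e-04  8.000e-04]]
shift cm [ -0.16 -14.73  44.51]
```

View pics/side2.png

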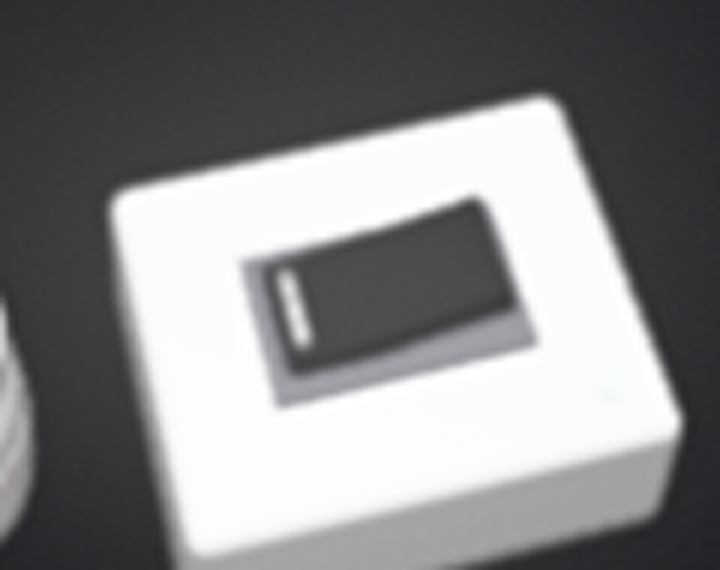

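The marked end of the rocker (crop (290,310)) is now down and the near end (490,250) is up. I'll compare the tilt with the model.

Run:
```python
from h import *
d=np.array([.925,.38,0]);n=np.array([-.38,.925,0]);m=np.array([.540,.3435,.07]);z=np.array([0,0,1])
o=np.array([cr(250,320,6,*p) for p in((268,262),(297,372),(482,200),(515,303))])
o0=np.array([cr(260,330,7,*p) for p in((250,215),(268,350),(490,185),(528,302))])
from scipy.optimize import least_squares
for nm,q in(('before',o0),('after',o)):
    def f(v):
        a=v[0];e=d*np.cos(a)+z*np.sin(a); M=m+np.array([v[1],v[2],0]); return (px('side',[M+e*.031-n*.015,M+e*.031+n*.015,M-e*.031-n*.015,M-e*.031+n*.015])-q).ravel()
    r=least_squares(f,[0,0,0]); print(nm,r.x,abs(r.fun).max())
```

```text
before [ 2.16587846e-01 -1.80774846e-05  3.37944750e-03] 1.872134750384248
after [-8.80251239e-02 -8.02269776e-05  3.03396123e-03] 1.5138122654450399
```

The rocker may be slightly bent, which makes the plane fit unreliable. I'll use the white mark's displacement to check.

```bash
python3 - <<'E'
from h import *
d=np.array([.925,.38,0]);m=np.array([.540,.345,.066]);z=np.array([0,0,1])
for r in(.026,.028):
  for off in(.0,.2):
    g=lambda a:px('side',m+r*(d*np.cos(a+off)+z*np.sin(a+off)))[0]
    print(r,off,g(.22),[(a,(g(.22-a)-g(.22)).round(2)) for a in(.3,.36,.44)])
E
python3 - <<'E'
import cv2,numpy as np
# subpixel mark centroid
a=cv2.imread('pics/side0.png',0).astype(float)[361:374,295:305]
print(a.astype(int))
E
python3 - <<'E'
from rig import cams
import cv2
a=cams.grab_frame("side")["image"]; cv2.imwrite('pics/side2full.png',a[:,:,::-1])
print(cv2.cvtColor(a,cv2.COLOR_RGB2GRAY)[363:382,293:305])
E
```

```text
0.026 0.0 [299.11311859 369.13321134] [(0.3, array([-0.43,  2.48])), (0.36, array([-0.34,  2.93])), (0.44, array([-0.13,  3.5 ]))]
0.026 0.2 [300.19622571 367.33481621] [(0.3, array([-1.39,  2.66])), (0.36, array([-1.49,  3.17])), (0.44, array([-1.54,  3.81]))]
0.028 0.0 [297.8993978 369.2953969] [(0.3, array([-0.45,  2.67])), (0.36, array([-0.35,  3.16])), (0.44, array([-0.13,  3.77]))]
0.028 0.2 [299.0608649  367.35680591] [(0.3, array([-1.49,  2.87])), (0.36, array([-1.6 ,  3.41])), (0.44, array([-1.65,  4.11]))]
[[119  82  94 135 152 125  84  69  67  68]
 [ 80  67 100 157 187 160 102  70  69  71]
 [ 67  68  95 153 196 185 125  76  70  71]
 [ 68  67  84 139 197 203 145  84  70  72]
 [ 72  67  75 122 184 202 155  92  70  72]
 [ 77  67  70 103 160 188 162 105  72  70]
 [ 85  68  69  89 140 187 183 129  79  71]
 [ 93  69  67  79 128 188 201 152  91  70]
 [100  72  67  73 112 173 199 166 106  72]
 [110  78  67  70  96 153 197 188 126  75]
 [124  86  68  67  85 139 199 205 143  82]
 [134  96  70  67  76 124 187 201 150  89]
 [139 104  74  67  71 100 149 163 130  86]]
[[162 148 133 120 
[... 251 characters left out ...]
130 199 217 164  97  75  76  77  77]
 [149 123  89 112 176 208 177 113  76  75  78  78]
 [156 134  96  97 154 206 200 137  82  74  77  76]
 [159 139 102  89 142 209 221 159  93  74  77  78]
 [160 143 109  85 128 200 225 176 105  76  76  78]
 [164 150 122  89 110 178 217 192 124  79  75  77]
 [169 156 133  96  97 158 215 213 149  87  76  77]
 [180 159 141 103  89 141 209 224 168 100  77  76]
 [191 161 147 116  88 119 182 204 162 103  77  76]
 [200 165 153 129  93  96 137 155 128  90  77  77]
 [213 170 158 138 102  83  95 103  93  79  75  75]
 [227 181 160 143 108  80  75  77  76  72  72  69]
 [240 196 163 148 118  85  70  69  69  69  71  74]
 [247 210 170 154 132  96  76  74  79  89  99 107]]
```

The mark moved (-2, +4) px, which matches about 0.44 rad. The rocker is on, so I'll go to the plunger.

```bash
python3 -m jog '[[0,[-0.2,-14.7,44.5],0],[0,[-0.2,-14.7,44.5],0],[0,[-0.2,-14.7,44.5],0],[0,[-0.2,-14.7,44.5],0],[0,[-0.2,-14.7,44.5],0]]'; python3 -c "
from h import *
go([.538,-.315,.16])"
```

```text
clock: 5.9
tcp_pos: [0.526, -0.0935, 0.1591]
orientation: [0.393, 0.588, -0.393, 0.588]
force: [0.8, -0.1, -0.8]
grip_width: 0.0006
t 5.9 tcp [ 0.526  -0.0935  0.1591] F [ 0.85 -0.11 -0.79] w 0.0006
[[-2.000e-04  9.244e-01  3.814e-01]
 [ 3.000e-04  3.814e-01 -9.244e-01]
 [-1.000e+00 -1.000e-04 -4.000e-04]]
shift cm [-0.09 -7.34 20.93]
```

```bash
python3 -m jog '[[0,[0,-7.3,20.9],0],[0,[0,-7.3,20.9],0],[0,[0,-7.3,20.9],0],[0,[0,-7.3,20.9],0],[0,[0,-7.3,20.9],0]]'
python3 - <<'E'
from h import *
go([.538,-.315,.10])
from rig import cams
f=cams.grab_frame("side")["image"][:,:,::-1]; x,y,w,h=(280,90,110,95)
cv2.imwrite(f"pics/side3.png",cv2.resize(f[y:y+h,x:x+w],None,fx=6,fy=6,interpolation=cv2.INTER_CUBIC))
E
```

```text
clock: 6.4
tcp_pos: [0.538, -0.3164, 0.1584]
orientation: [0.394, 0.588, -0.394, 0.587]
force: [0.3, 0.5, -0.5]
grip_width: 0.0
t 6.4 tcp [ 0.538  -0.3164  0.1584] F [ 0.34  0.5  -0.46] w 0.0
[[-1.000e-03  9.254e-01  3.791e-01]
 [ 3.000e-04  3.791e-01 -9.254e-01]
 [-1.000e+00 -8.000e-04 -6.000e-04]]
shift cm [ 5.84  0.05 -0.13]
```

View pics/side3.png

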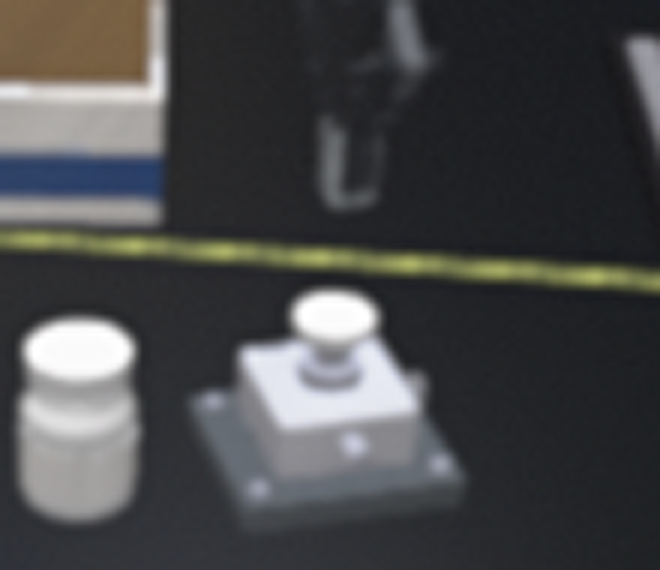

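The fingertips (348,200) are over the plunger head (335,315). Pressing.

```bash
python3 -m jog '[[0,[3,0,-0.1],0],[0,[5,0,-0.1],0],[0,[5.6,0,-0.1],0],[0,[5.9,0,-0.1],0],[0,[6.2,0,-0.1],0]]'; python3 -m jog '[[0,[0.3,0,0],0],[0,[0.6,0,0],0],[0,[0.8,0,0],0],[0,[0.9,0,0],0],[0,[0.9,0,0],0]]'; python3 -m jog '[[0,[0.1,0,0],0],[0,[0.2,0,0],0],[0,[0.3,0,0],0],[0,[0.3,0,0],0]]'
```

```text
clock: 6.95
tcp_pos: [0.5379, -0.3123, 0.0983]
orientation: [0.394, 0.587, -0.393, 0.588]
force: [-0.7, 2.1, 2.4]
grip_width: -0.0002
clock: 7.45
tcp_pos: [0.5371, -0.3128, 0.0884]
orientation: [0.394, 0.587, -0.394, 0.587]
force: [0.6, 0.2, 1.1]
grip_width: -0.0004
clock: 7.85
tcp_pos: [0.5371, -0.3128, 0.0859]
orientation: [0.394, 0.587, -0.394, 0.587]
force: [-1.0, 1.2, 7.6]
grip_width: 0.0004
```

```bash
python3 -m jog '[[0,[0.1,0,0],0],[0,[0.2,0,0],0],[0,[0.2,0,0],0]]'; python3 -m jog '[[0,[0.1,0,0],0],[0,[0.1,0,0],0],[0,[0.1,0,0],0]]'
```

```text
clock: 8.15
tcp_pos: [0.5374, -0.3129, 0.0856]
orientation: [0.394, 0.587, -0.394, 0.588]
force: [-8.2, 5.2, 24.4]
grip_width: 0.0002
clock: 8.45
tcp_pos: [0.5375, -0.313, 0.0855]
orientation: [0.394, 0.587, -0.394, 0.588]
force: [-12.2, 6.5, 31.3]
grip_width: 0.0006
```

It's on the stop (31 N, tip at 0.0715, as expected). I'll retract and check.

```bash
python3 -m jog '[[0,[-3,0,0],0],[0,[-7,0,0],0],[0,[-7,4,-10],0],[0,[-7,7,-20],0],[0,[-7,7,-20],0]]'
python3 - <<'E'
from h import *
go([.530,.081,.15],(1,-.008))
from rig import cams
f=cams.grab_frame("side")["image"][:,:,::-1]; x,y,w,h=(280,90,110,95)
cv2.imwrite(f"pics/side4.png",cv2.resize(f[y:y+h,x:x+w],None,fx=6,fy=6,interpolation=cv2.INTER_CUBIC))
E
```

```text
clock: 8.95
tcp_pos: [0.5293, -0.1615, 0.1521]
orientation: [0.394, 0.587, -0.394, 0.587]
force: [1.0, 0.7, -0.6]
grip_width: 0.0001
t 8.95 tcp [ 0.5293 -0.1615  0.1521] F [ 0.96  0.71 -0.58] w 0.0001
[[-5.000e-04  9.254e-01  3.790e-01]
 [ 1.000e-04  3.790e-01 -9.254e-01]
 [-1.000e+00 -5.000e-04 -3.000e-04]]
shift cm [  0.21   9.26 -22.42]
turn y->ax 0.397
```

View pics/side4.png

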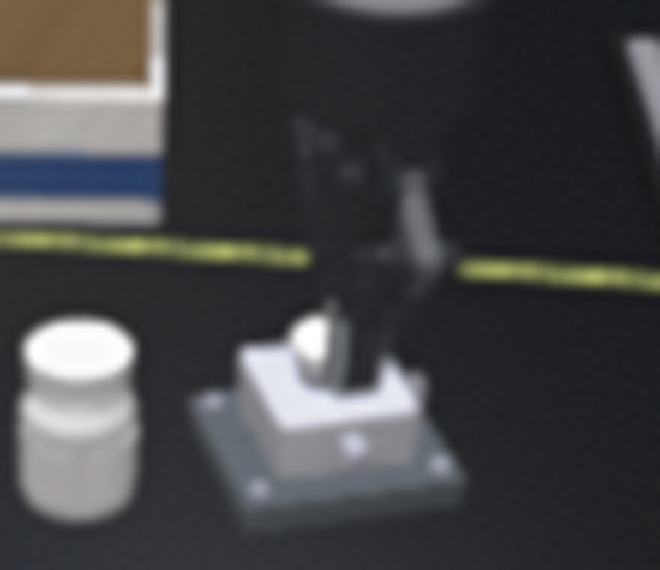

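The plunger head is lower (top edge moved from row 292 to about 315), partly hidden by the gripper. I'll move toward the bar key and check again from there.

```bash
python3 -m jog '[[0,[0.2,9.3,-22.4],0.397],[0,[0.2,9.3,-22.4],0.397],[0,[0.2,9.3,-22.4],0.397],[0,[0.2,9.3,-22.4],0.397],[0,[0.2,9.3,-22.4],0.397]]'
python3 - <<'E'
from h import *
go([.530,.081,.075],(1,-.008))
from rig import cams
g=cams.grab_frame("side")["image"][:,:,::-1]
for i,(x,y,w,h) in enumerate(((280,90,110,95),(260,160,120,130))):
  cv2.imwrite(f"pics/side5{i}.png",cv2.resize(g[y:y+h,x:x+w],None,fx=4,fy=4,interpolation=cv2.INTER_CUBIC))
E
```

```text
clock: 9.5
tcp_pos: [0.5303, 0.0809, 0.1502]
orientation: [-0.502, -0.498, 0.502, -0.498]
force: [0.0, -0.7, -1.0]
grip_width: -0.0001
t 9.5 tcp [0.5303 0.0809 0.1502] F [ 0.02 -0.73 -1.05] w -0.0001
[[-2.0e-04  1.0e+00 -7.8e-03]
 [-2.0e-04 -7.8e-03 -1.0e+00]
 [-1.0e+00 -2.0e-04  2.0e-04]]
shift cm [ 7.52 -0.03 -0.01]
turn y->ax 0.0
```

View pics/side50.png

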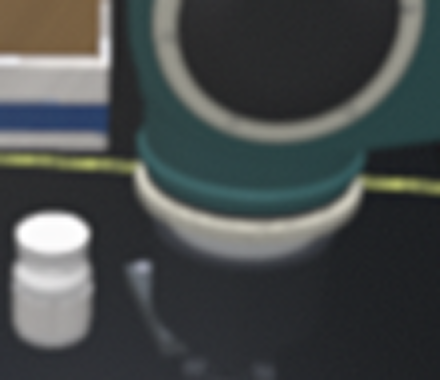

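View pics/side51.png

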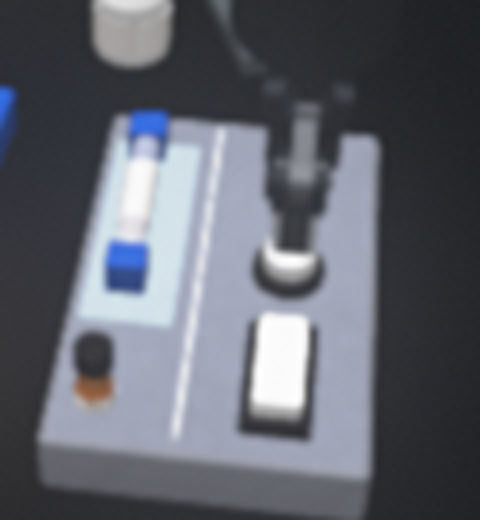

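The fingers are over the bar key (parallax puts them at (297,240), above the key at (280,365)). The plunger's earlier drop of about 3.8 px matches the expected 3.9 px for full travel. Pressing the key.

```bash
python3 -m jog '[[0,[4,0,0],0],[0,[6,0,0],0],[0,[7,0,0],0],[0,[7.4,0,0],0],[0,[7.4,0,0],0]]'; python3 -m jog '[[0,[0.3,0,0],0],[0,[0.5,0,0],0],[0,[0.7,0,0],0],[0,[0.7,0,0],0]]'; python3 -c "
from h import *
go([.530,.081,.075],(1,-.008))"
```

```text
clock: 10.05
tcp_pos: [0.5311, 0.0789, 0.0768]
orientation: [0.502, 0.498, -0.502, 0.498]
force: [-0.1, -0.1, -0.2]
grip_width: -0.0002
clock: 10.45
tcp_pos: [0.5315, 0.079, 0.0701]
orientation: [0.502, 0.498, -0.501, 0.499]
force: [1.9, -1.2, 4.0]
grip_width: 0.0
t 10.45 tcp [0.5315 0.079  0.0701] F [ 1.92 -1.2   4.01] w 0.0
[[ 1.9e-03  1.0e+00 -7.3e-03]
 [-1.0e-04 -7.3e-03 -1.0e+00]
 [-1.0e+00  1.9e-03  1.0e-04]]
shift cm [-0.49 -0.15 -0.2 ]
turn y->ax 0.001
```

```bash
python3 -m jog '[[0,[0.1,0,0],0],[0,[0.2,0,0],0],[0,[0.2,0,0],0],[0,[0.2,0,0],0]]';  python3 -m jog '[[0,[0.1,0,0],0],[0,[0.1,0,0],0],[0,[0.1,0,0],0]]'
```

```text
clock: 10.85
tcp_pos: [0.5317, 0.079, 0.0697]
orientation: [0.502, 0.498, -0.501, 0.499]
force: [-7.8, -3.2, 23.0]
grip_width: 0.0
clock: 11.15
tcp_pos: [0.5318, 0.079, 0.0695]
orientation: [0.502, 0.497, -0.501, 0.499]
force: [-12.4, -3.9, 33.9]
grip_width: 0.0003
```

The key is fully down. I'll release, rise clear, and take final pictures.

```bash
python3 -m jog '[[0,[-2,0,0],0],[0,[-6,0,0],0],[0,[-11,0,0],0],[0,[-16,0,0],0],[0,[-16,0,0],0]]'; python3 -m jog '[[0,[0,-5,0],0],[0,[0,-10,0],0],[0,[0,-10,0],0],[0,[0,-10,0],0],[0,[0,-10,0],0]]'
python3 - <<'E'
from h import *
from rig import cams
for n in("side","top"):
    cv2.imwrite(f"pics/{n}6.png",cams.grab_frame(n)["image"][:,:,::-1])
E
```

```text
clock: 11.65
tcp_pos: [0.5325, 0.0794, 0.2339]
orientation: [0.504, 0.496, -0.499, 0.5]
force: [0.7, -0.4, 0.2]
grip_width: 0.0004
clock: 12.15
tcp_pos: [0.4314, 0.0799, 0.2264]
orientation: [0.502, 0.498, -0.502, 0.498]
force: [0.5, -0.8, 0.0]
grip_width: -0.0004
```

View pics/side6.png

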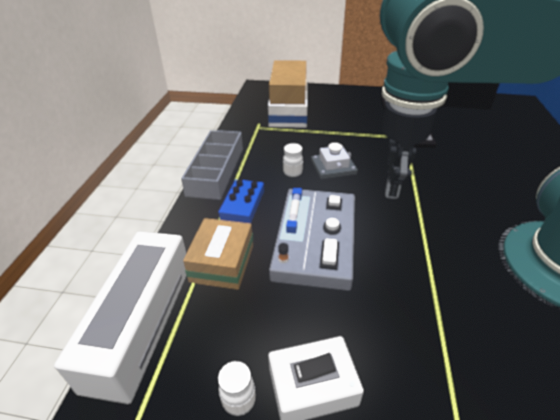

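View pics/top6.png

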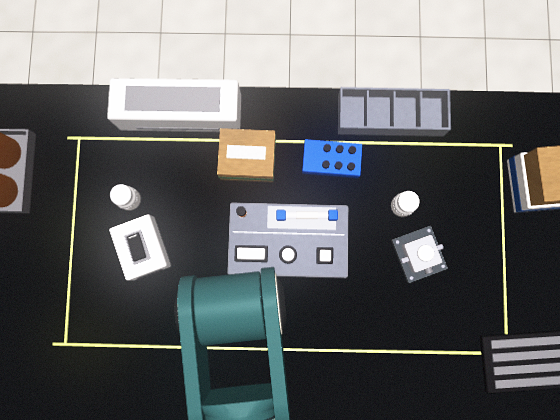

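Run:
```python
import cv2,numpy as np
a,b=cv2.imread("pics/side0.png"),cv2.imread("pics/side6.png");o=[]
for x,y in((300,130),(285,330),(300,185)):
    o.append(np.vstack([cv2.resize(i[y:y+60 if y!=185 else y+90,x:x+70],(260,300),interpolation=cv2.INTER_CUBIC) for i in(a,b)]))
cv2.imwrite("pics/cmp.png",np.hstack(o))
```

```text
(no output)
```

View pics/cmp.png

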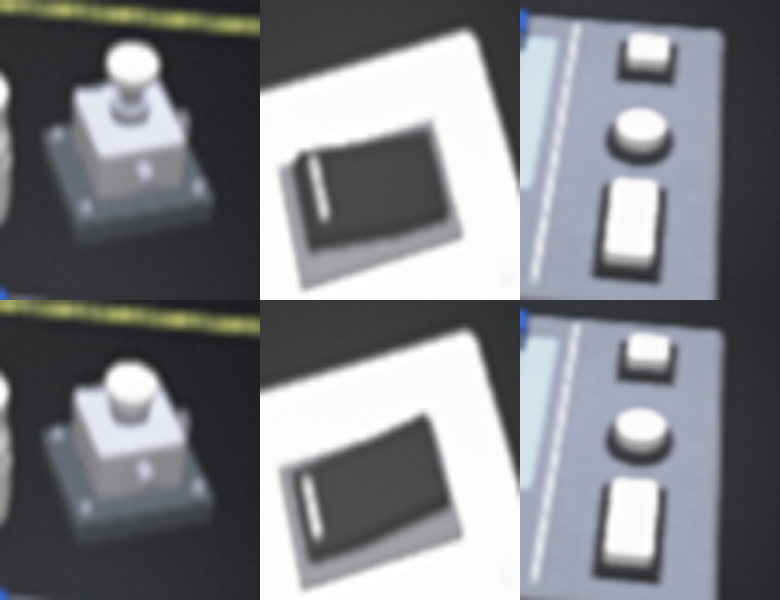

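Comparing before (top) with after (bottom): the plunger head sits on its collar (130,385), the marked end of the rocker is down (310,505), and all three keys are up. The bystanders haven't moved, so I'm handing in.

```bash
python3 -c "
from rig import sign_off
print(sign_off())"
```

```text
the job is handed in; nothing more can be done
None
```

I did the three presses in order with closed fingertips and handed the job in at about 12 s of the 48 s allowed. Handing in gives no verdict, so the results below are from my own readings.

| Step | Peak force | Fingertip height at the stop | Picture check |
|---|---|---|---|
| Rocker | 18 N | about 67 mm | raised end now down |
| Plunger | 31 N | about 71.5 mm | head now down on its collar, about 13 mm of travel |
| Start key | 34 N | about 55.5 mm | up again after release |

- **Final pictures:** the round and square keys are up, the bottles, column, vial, carton and rack look unmoved by eye, and the arm is clear of everything.
- **One check disagreed:** a flat-plate fit to the rocker gave only about 0.30 rad of travel, below the 0.36 needed. The rocker's top looks slightly bent, so I trusted the movement of its white mark instead. That matches about 0.44 rad and agrees with the sharp force rise at the stop.

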